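# Length-check a terminal block on the stage and show its underside to the inspection camera

## Task

Check the longest of the three grey terminal blocks (the one with four screws): first set it flat on the stage plate, lengthwise between the two end stops and centred there, and let go so that it lies still by itself for a moment. Then pick it up again and present its underside to the upward-looking inspection camera: in line with the lens, about 10 cm from it, square to the lens as the camera is tilted, long sides parallel to the two light bars. Finish while still holding it there motionless; do not touch the camera, and leave the other blocks and everything else where they are.

Things in the scene. Friction and masses are not known exactly. Their poses are not given: they have to be found in the camera images.
- block4_centre (a point): the part: four-pole terminal block, plain grey plastic, 64 x 30 x 36 mm (long, wide, high), about 0.14 kg, four brass screws in a row on top; stands loose on the table in a row of three, right of the stage plate. Point: its centre, 18 mm above its underside; x along its length, y across its width, z out of its top. Either end may lead. Grip it across the 30 mm
- block4_underside (a point): middle of the underside of the same block, 18 mm below its centre; same axes
- block4: the same four-pole block; its origin is the middle of its underside; same axes
- block3_centre (a point): three-pole terminal block, same make but 48 mm long (48 x 30 x 36 mm), loose; not to be moved. Centre of the block; axes as for the longest one
- block2_centre (a point): two-pole terminal block, same make but 32 mm long (32 x 30 x 36 mm), loose; not to be moved. Centre of the block; axes as for the longest one
- stage_top (a point): fixed aluminium stage plate 130 x 90 mm, 10 mm thick, fine cross lines in the middle. Point: middle of its upper face, 10 mm above the table; x along its 130 mm length from stop to stop, z up. Two steel stops across x, 80 mm apart inside (8 mm spare at each end of the longest block), each 8 mm thick, 40 mm along y, 12 mm high; the sides along y are open for the fingers
- lens (a point): front glass of the inspection camera left of the stage: black barrel, 34 mm diameter, on a grey head 58 x 62 x 50 mm tilted in a fork. Point: middle of the glass, 44 mm out from the tilt axis, which is 52 mm above the table; z is the optical axis, out of the lens, up and leaning to the robot; x along the two light bars beside the lens, y across them (level). Nothing stands before the glass
- camera_stand: the camera's base plate with fork and head, fixed to the table, not to be touched; origin in the middle of the underside of its base plate, x along its 110 mm length, which lies in the tilt plane
- camera_head (a joint): tilt of the camera head, rad: 0 looks straight up, growing values lean the lens towards the base plate's -x, that is towards the robot. Stiff; it stays as it is set
- jar: white screw jar with blue lid, 53 mm diameter, 72 mm high, loose bystander behind the work; origin in the middle of its underside
- tape_roll: roll of green tape lying flat, 64 mm diameter, 19 mm high, loose bystander behind the work; origin in the middle of its underside
- measure: yellow tape measure standing, 36 x 74 x 62 mm, loose bystander behind the work; origin in the middle of its underside
Mind the look-alikes: they are no part of the job. Leave any green look-alike of the block4 alone.

How it is judged:
On the way:
1. the longest block lies flat, centred and square on the stage plate between the stops (middle within 5 mm lengthwise, 6 mm across, 0.10 rad), let go and still (x of block4_underside in the frame of stage_top between -0.005 and 0.005 m and y of block4_underside in the frame of stage_top between -0.006 and 0.006 m and z of block4_underside in the frame of stage_top between -0.003 and 0.003 m and angle between the x axis of block4_centre and the x axis of stage_top, either way round below 0.1 rad and angle between block4_centre's own z axis and vertical below 0.05 rad and contact force between the fingers and block4 below 0.05 N and linear speed of block4 below 0.01 m/s), for 0.3 s.
At the end, for the whole second after the job is handed in: The fingers hold the longest block still in the air, the middle of its underside within 15 mm of the lens axis (along and across) and 80 to 120 mm from the glass, its underside square to the lens and its length parallel to the light bars within 10 degrees (x of block4_underside in the frame of lens between -0.015 and 0.015 m and y of block4_underside in the frame of lens between -0.015 and 0.015 m and z of block4_underside in the frame of lens between 0.08 and 0.12 m and angle between the z axis of block4_centre and the z axis of lens, either way round below 0.175 rad and angle between the x axis of block4_centre and the x axis of lens, either way round below 0.175 rad and angle between block4_centre's own z axis and vertical below 1.2 rad and height (world z) of block4_centre above 0.14 m and contact force between the fingers and block4 above 1 N and linear speed of block4 below 0.02 m/s and angular speed of block4 below 0.1 rad/s); the arm keeps its last pose, push and grip.
It fails at once if the camera is touched (contact force between camera_stand and anything else above 1 N).
It fails at once if another terminal block is moved by more than 15 mm (distance of any of block2_centre, block3_centre from where it was at the start of the episode above 0.015 m).
It fails at once if a bystander is moved by more than 20 mm (distance of any of jar, tape_roll, measure from where it was at the start of the episode above 0.02 m).
It also fails if it takes over 54 s, if anything falls off the work surface, if the arm or the gripper's body presses on something with over 40 N, if the wrist force passes 120 N, or if a joint passes its speed limit or range.

## Robot

A 7-joint arm with a two-finger parallel gripper is mounted at the origin on a cart in front of the work surface, level with it; the furniture and walls round the work are solid. World frame = base frame: x ahead of the robot, y to its left, z up, the work surface at z = 0. Lengths are in m, angles in rad, forces in N, time in s.
With the tool pointing down it reaches from about 0.35 to 0.9 m from the base axis. Payload 8.1 kg.
Tool frame: the origin (TCP) lies midway between the tips of the shut fingers; the grasp point (between the pads) lies 19 mm behind it; z points along the fingers, y is the line along which they close (so a half turn about z gives the same grasp; the last joint's range is limited). The gripper opens to 92 mm and grips with 3 to 60 N. Pads are 19 mm wide; open, the fingers measure 130 mm over their backs; the gripper's body (75 mm by 190 mm) begins 47 mm behind the grasp point.
Start: joints at [1.016, 0.434, 0.025, 1.573, -0.012, 1.134, -0.075], TCP at [0.273, -0.562, 0.227] pointing down, gripper open.
Joint ranges: [-2.62, 2.62], [-0.44, 2.09], [-1.27, 1.32], [0.08, 2.57], [-1.32, 4.46], [0.12, 2], [-2.74, 2.74]. Speed limits (rad/s): [2.22, 2.22, 3.01, 3.01, 3.14, 3.14, 3.14].

## Interface

Orientations are given as a rotation vector (axis times angle).
In Python, from cell import observe, get_image, camera_model, sign_off, recognise, silhouettes gives the robot as it stands.
- The arm moves only by the tool apply_moves, never from a script. Its argument "motion" is a list of rows, each an object of numbers: "x", "y", "z": the shift along the world's x, y, z in cm; "yaw": the turn about the world's z in degrees; "hand": the opening, from -1 (shut) to 1 (fully open), so that 0 is half open. In form: [{"x": .., "y": .., "z": .., "yaw": .., "hand": ..}, ...]. A call has 1 to 10 rows; each row is the pose to reach, as a shift and turn from the pose commanded when the call began; what a row does not reach only later rows make up. A row lasts 1/8 s, in which the tool goes at most 62.5 mm and 10.7 degrees, less where a joint would pass 70% of its speed; a pose out of reach is approached as far as the arm can. A call with a gripper value outside its range is refused whole. The fingers move at their own pace and stop on an object; "newtons" is the grip in N (left out, the last holds). Time passes only in rows, so rows that repeat a pose let the fingers close. It gives the time, the measured TCP pose, the force, the opening and the grip force at its end, in the units of the state.
- observe(): the state, without advancing time (a new reading comes with each control period).
- get_image(name): name is "scene" or "top" or "wrist"; returns the picture (400x640x3 uint8, blue, green, red); there is no depth.
- camera_model(name): a dict with "camera_matrix" (3x3 intrinsics, pixels), "T" (4x4, takes a point from camera to world coordinates). Camera axes: x right, y up, looking along -z (the intrinsics and any distortion apply to the point x, -y, -z); pixel columns grow to the right and rows downward; lengths in m; the calibration is good to about 2 mm. A picture is of the moment at which its call begins: read the wrist's pose just before it. camera_model takes no time and is no camera call; for the wrist camera it gives the pose at the moment of the call.
- sign_off(): hands the job in; it is judged then, once.
Trained networks look in the newest picture that a camera, given by its name, has taken for a name from the list of things; names that differ only in an ending like _2 or _b are one class to them, and where a whole thing is asked for, a point or a joint stands for the part that bears it (a point fixed in the world has none). Each returns a list of dicts, best first, with "p" (0 to 1); they miss things now and then, are a little off and sometimes report something else, mostly with a low value. They report only what shows in the picture. A call takes as long as a camera call. They do not tell look-alikes from the thing itself.
- recognise(query, camera): "rect" ([left, top, right, bottom] in pixels, round what is visible of it).
- silhouettes(query, camera): "mask" (400x640 bool, what is visible of it) and "rect" ([left, top, right, bottom] in pixels, round what is visible of it).
The state is a dict: "clock": time; "joints": joint angles; "dq": joint speeds; "joint_efforts": joint torques, N m; "position": TCP position; "ee_rot": TCP orientation; "force": force on the tool from outside, world axes, zero at the start; "ft_torque": the same for the moment, N m; "width": opening from 0.0 (shut) to 1.0 (fully open); "gripper_force": force on a finger pad.
Only numpy, scipy, OpenCV 4.12 (cv2) and the standard library are available. Lean on these libraries where they do the work, as an engineer would, in place of code of your own. Each camera call takes 0.05 s, during which the arm holds its last target. There are 200 camera calls.

## Working session

There is one attempt and no reset: what is moved stays moved. The work goes in short steps, Python scripts to look and compute and a tool call to move; the robot and the scene stay as the last step left them, time stands still between calls to the robot, and variables do not carry over. Pictures are saved under pics/ and viewed, at most 10 in all, crops included, and the job is handed in when it is done.

Besides the shell and the picture viewer there is one more tool, called after "Call:" by a JSON object that holds its "fn" and its "kwargs", one argument or row to a line. apply_moves: Moves the arm, as the interface text tells. Its arguments: {"type":"object","properties":{"motion":{"type":"array","items":{"type":"object","properties":{"x":{"type":"number"},"y":{"type":"number"},"z":{"type":"number"},"yaw":{"type":"number"},"hand":{"type":"number"}}}},"newtons":{"type":"number"}},"required":["motion"]}

```bash
ls; mkdir -p pics; cat > h.py <<'E'
import numpy as np, cv2
from cell import *
def proj(cam,P):
    m=camera_model(cam) if isinstance(cam,str) else cam
    P=np.atleast_2d(P); c=(np.c_[P,np.ones(len(P))]@np.linalg.inv(m["T"]).T)[:,:3]
    q=np.c_[c[:,0],-c[:,1],-c[:,2]]@np.array(m["camera_matrix"]).T
    return q[:,:2]/q[:,2:]
def ray(cam,uv,z):
    m=camera_model(cam) if isinstance(cam,str) else cam
    uv=np.atleast_2d(uv).astype(float); K=np.array(m["camera_matrix"]); T=np.array(m["T"])
    d=np.c_[uv,np.ones(len(uv))]@np.linalg.inv(K).T; d=d*[1,-1,-1]
    w=d@T[:3,:3].T; o=T[:3,3]
    return o+w*((z-o[2])/w[:,2])[:,None]
E
python3 - <<'E'
from h import *
print({k:np.round(v,3).tolist() for k,v in observe().items()})
for c in ("top","scene"):
    im=get_image(c); cv2.imwrite(f"pics/{c}0.png",im)
    m=camera_model(c); print(c,list(m),np.round(m["T"],3).tolist(),np.round(m["camera_matrix"],1).tolist())
    for n in ("block4","block3_centre","block2_centre","stage_top","lens","camera_stand","camera_head"):
        print(n,[(np.round(r["rect"]).tolist(),round(r["p"],2)) for r in recognise(n,c)][:4])
E
```

```text
pics
{'clock': 0.0, 'joints': [1.016, 0.435, 0.025, 1.574, -0.012, 1.134, -0.075], 'dq': [0.0, 0.0, 0.0, -0.0, -0.001, 0.001, -0.0], 'joint_efforts': [0.0, -66.785, 0.985, -31.445, -0.06, 0.043, 0.0], 'position': [0.273, -0.562, 0.226], 'ee_rot': [-3.06, -0.703, 0.001], 'force': [0.443, 0.67, -0.657], 'ft_torque': [0.003, -0.001, 0.021], 'gripper_force': 0.0, 'width': 0.995}
top ['camera_matrix', 'T'] [[0.016, 0.982, -0.191, 0.345], [-1.0, 0.011, -0.029, -0.068], [-0.026, 0.191, 0.981, 0.999], [0.0, 0.0, 0.0, 1.0]] [[393.6, 0.0, 315.7], [0.0, 393.6, 198.1], [0.0, 0.0, 1.0]]
block4 [([414.0, 254.0, 428.0, 278.0], 0.73), ([393.0, 214.0, 411.0, 239.0], 0.65), ([186.0, 154.0, 230.0, 201.0], 0.46)]
block3_centre []
block2_centre [([356.0, 226.0, 370.0, 241.0], 0.55)]
stage_top [([268.0, 162.0, 312.0, 219.0], 0.58)]
lens [([184.0, 160.0, 218.0, 192.0], 0.66)]
camera_stand [([187.0, 156.0, 229.0, 202.0], 0.67)]
camera_head [([187.0, 160.0, 219.0, 192.0], 0.8)]
scene ['camera_matrix', 'T'] [[-0.796, 0.405, -0.45, 0.037], [-0.605, -0.554, 0.572, 0.59], [-0.017, 0.728, 0.686, 0.851], [0.0, 0.0, 0.0, 1.0]] [[499.8, 0.0, 320.5], [0.0, 499.8, 196.7], [0.0, 0.0, 1.0]]
block4 [([381.0, 173.0, 411.0, 196.0], 0.77), ([425.0, 179.0, 452.0, 204.0], 0.62)]
block3_centre [([410.0, 153.0, 430.0, 172.0], 0.81)]
block2_centre [([372.0, 196.0, 389.0, 216.0], 0.63)]
stage_top [([260.0, 216.0, 327.0, 264.0], 0.72)]
lens [([193.0, 257.0, 238.0, 301.0], 0.74)]
camera_stand [([182.0, 257.0, 249.0, 325.0], 0.88)]
camera_head [([187.0, 256.0, 238.0, 305.0], 0.88)]
```

```bash
python3 - <<'E'
import cv2
a=cv2.imread("pics/top0.png")[120:320,150:460];cv2.imwrite("pics/topc.png",cv2.resize(a,None,fx=2.5,fy=2.5,interpolation=cv2.INTER_CUBIC))
a=cv2.imread("pics/scene0.png")[130:340,170:470];cv2.imwrite("pics/scenec.png",cv2.resize(a,None,fx=2.6,fy=2.6,interpolation=cv2.INTER_CUBIC))
E
```

```text
(no output)
```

View pics/topc.png

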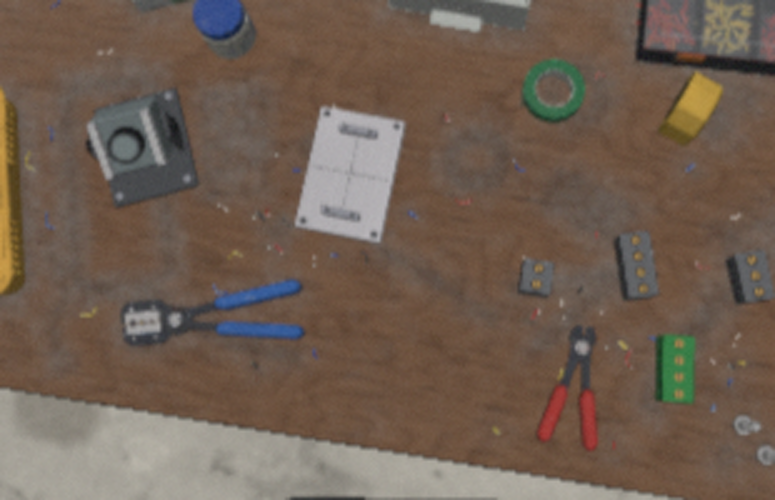

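View pics/scenec.png

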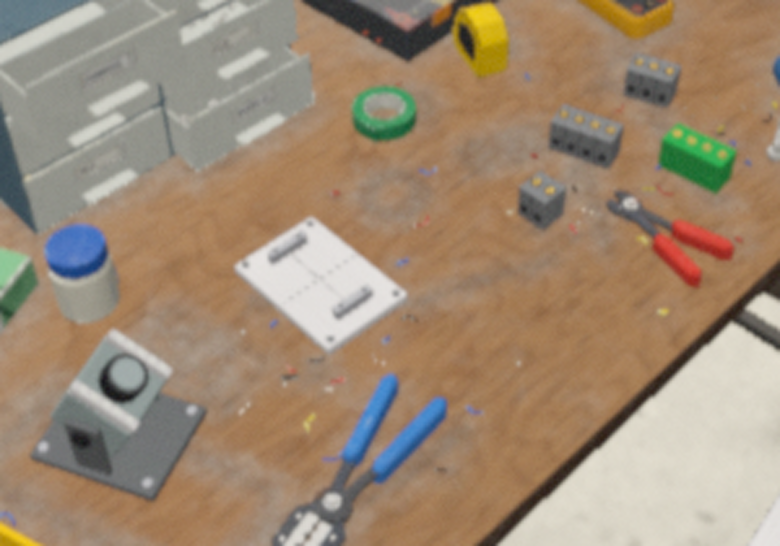

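Top crop: the candidates are grey 4‑screw (full px ~405,226), grey 3‑screw (~450,230), grey 2‑screw (~364,231) and green 4‑screw (~421,268, a look-alike). The target is the grey one at (405,226), because it has four screws. The crop is already enlarged enough to confirm this. The camera head leans towards the robot.

```bash
python3 - <<'E'
from h import *
T=cv2.imread("pics/top0.png");S=cv2.imread("pics/scene0.png")
c=lambda p:(150+p[0]/2.5,120+p[1]/2.5)
s=lambda p:(170+p[0]/2.6,130+p[1]/2.6)
def tri(a,b):
    from scipy.optimize import least_squares
    f=lambda X:np.r_[proj("top",X)[0]-a,proj("scene",X)[0]-b]
    r=least_squares(f,[.5,0,.1]);return r.x.round(4),r.fun.round(1)
print("block4 top",ray("top",c((632,262)),.036))
print("block4 screws",ray("top",[c((634,240)),c((642,290))],.036))
print("stage corners",ray("top",[c(p) for p in((322,107),(404,122),(380,241),(296,226))],.010))
print("base corners",ray("top",[c(p) for p in((177,90),(197,185),(119,206))],.006))
print("base scn",ray("scene",[s(p) for p in((205,410),(152,497),(33,457))],.006))
print("lens",tri(c((124,146)),s((125,376))))
print("bars topcam ends",c((90,125)),)
print("jar",ray("top",c((220,15)),.07),"green",ray("top",c((677,370)),.036))
E
```

```text
block4 top [[ 0.46747692 -0.25459812  0.036     ]]
block4 screws [[ 0.48926186 -0.2571232   0.036     ]
 [ 0.44017685 -0.26356336  0.036     ]]
stage corners [[ 0.62976102  0.05847873  0.01      ]
 [ 0.61429826 -0.02760707  0.01      ]
 [ 0.48905548 -0.00542649  0.01      ]
 [ 0.50349424  0.08086093  0.01      ]]
base corners [[0.6482759  0.2134381  0.006     ]
 [0.54598048 0.18617303 0.006     ]
 [0.52295331 0.26611411 0.006     ]]
base scn [[0.54504358 0.19088768 0.006     ]
 [0.52207445 0.27347125 0.006     ]
 [0.62185563 0.30301981 0.006     ]]
lens (array([0.5682, 0.2398, 0.0826]), array([-0., -0.,  0.,  0.]))
bars topcam ends (186.0, 170.0)
jar [[0.70733958 0.15669387 0.07      ]] green [[ 0.36394842 -0.29474618  0.036     ]]
```

Call:
{"fn": "apply_moves", "kwargs": {
  "motion": [
    {"x": 3, "y": 5, "yaw": -4},
    {"x": 6, "y": 10, "yaw": -8},
    {"x": 9.5, "y": 15, "yaw": -13},
    {"x": 13, "y": 20, "yaw": -18},
    {"x": 16.5, "y": 26, "yaw": -18},
    {"x": 19.2, "y": 30.4, "yaw": -18},
    {"x": 19.2, "y": 30.4, "z": -5, "yaw": -18},
    {"x": 19.2, "y": 30.4, "z": -5, "yaw": -18}
  ]
}}

```text
schema error: expected keys x, y, z, yaw, hand
```

```bash
python3 - <<'E'
from h import *
o=observe();print(o["clock"],o["position"],o["ee_rot"],o["joints"])
m=camera_model("wrist");print(np.round(m["T"],3).tolist(),np.round(m["camera_matrix"],1).tolist())
im=get_image("wrist")
for r in silhouettes("block4","wrist"):
    k=r["mask"];c,_=cv2.findContours(k.astype(np.uint8),0,2);print(r["p"],r["rect"],cv2.minAreaRect(max(c,key=cv2.contourArea)))
for n in("block3_centre","block2_centre"):print(n,[(r["p"],r["rect"]) for r in recognise(n,"wrist")])
cv2.imwrite("pics/w1.png",im)
E
```

```text
0.8 [ 0.27285865 -0.56233273  0.22677424] [3.06167308e+00 7.03549181e-01 1.73222411e-05] [ 1.01637908  0.43446084  0.02501351  1.57317965 -0.01158916  1.13397551
 -0.07508251]
[[0.436, 0.861, 0.261, 0.345], [-0.9, 0.418, 0.126, -0.527], [-0.001, -0.29, 0.957, 0.385], [0.0, 0.0, 0.0, 1.0]] [[290.1, 0.0, 320.1], [0.0, 290.1, 204.4], [0.0, 0.0, 1.0]]
0.82 [104.9, 1.2, 162.8, 37.3] ((131.95001220703125, 10.649991989135742), (52.17757797241211, 39.21223449707031), 18.434947967529297)
block3_centre []
block2_centre []
```

View pics/w1.png

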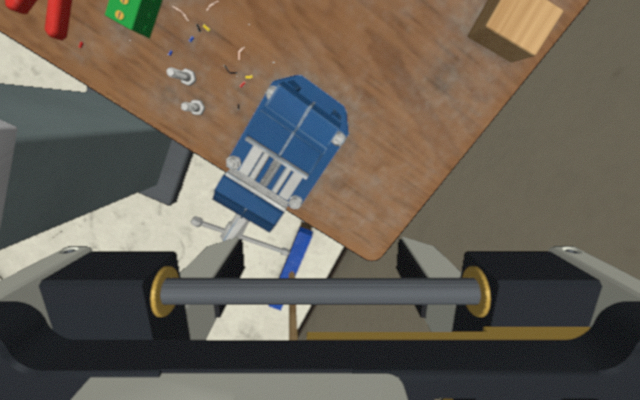

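The picture shows the start pose, with no move made because the call needs all keys. A vise is in the middle, and the fingers sit at rows 240+. I'll resend with every key.

Call:
{"fn": "apply_moves", "kwargs": {
  "motion": [
    {"x": 3, "y": 5, "z": 0, "yaw": -4, "hand": 1},
    {"x": 6, "y": 10, "z": 0, "yaw": -8, "hand": 1},
    {"x": 9, "y": 15, "z": 0, "yaw": -13, "hand": 1},
    {"x": 12, "y": 20, "z": 0, "yaw": -18, "hand": 1},
    {"x": 14, "y": 25, "z": 0, "yaw": -18, "hand": 1},
    {"x": 15.5, "y": 30.4, "z": 0, "yaw": -18, "hand": 1},
    {"x": 15.5, "y": 30.4, "z": -4, "yaw": -18, "hand": 1},
    {"x": 15.5, "y": 30.4, "z": -4, "yaw": -18, "hand": 1}
  ]
}}

```text
clock: 2.0
position: [0.4263, -0.2572, 0.1851]
ee_rot: [-3.132, -0.218, 0.006]
force: [-0.8, -0.2, -0.0]
width: 1.002
gripper_force: 0.0
```

```bash
python3 - <<'E'
from h import *
o=observe();print(o["clock"],o["position"],o["ee_rot"])
m=camera_model("wrist");im=get_image("wrist")
print(np.round(m["T"][:3,3] if hasattr(m["T"],'shape') else m["T"],3))
for r in silhouettes("block4","wrist"):
    k=r["mask"];c,_=cv2.findContours(k.astype(np.uint8),0,2);print(r["p"],r["rect"],cv2.minAreaRect(max(c,key=cv2.contourArea)))
# screws
h=cv2.cvtColor(im,cv2.COLOR_BGR2HSV);b=cv2.inRange(h,(15,90,120),(32,255,255))
n,l,st,ce=cv2.connectedComponentsWithStats(b)
for i in range(1,n):
    if st[i,4]>15: print(st[i],ce[i].round(1),ray(m,ce[i],.036).round(4)[0])
cv2.imwrite("pics/w2.png",im)
E
```

```text
2.0 [ 0.42628475 -0.25718843  0.18505352] [-3.1319365  -0.21759805  0.00649102]
[ 0.506 -0.245  0.343]
0.82 [315.1, 123.1, 346.8, 185.1] ((330.0, 152.5), (61.0, 28.0), 90.0)
0.57 [328.3, 209.0, 363.8, 268.6] ((345.88653564453125, 238.47276306152344), (29.793947219848633, 60.63806915283203), 13.495734214782715)
[377   0  59  36 858] [407.   10.9] [ 0.6076 -0.3108  0.036 ]
[ 496   10  134  148 3406] [553.8  78.1] [ 0.5715 -0.4654  0.036 ]
[510  38   9  10  21] [513.5  42.5] [ 0.5961 -0.4162  0.036 ]
[530  52  10  16  20] [534.2  59.4] [ 0.5848 -0.4407  0.036 ]
[490 123  10  17  26] [493.2 131.3] [ 0.5148 -0.4226  0.036 ]
[326 126   9   9  69] [330. 130.] [ 0.4929 -0.2565  0.036 ]
[128 137   9   6  17] [131.6 140.4] [ 0.454  -0.0537  0.036 ]
[231 142   9   9  65] [235.  145.6] [ 0.4635 -0.1605  0.036 ]
[326 142   9   9  63] [329.7 145.9] [ 0.4769 -0.2586  0.036 ]
[228 156   9   9  59] [232.1 160.3] [ 0.4477 -0.1584  0.036 ]
[325 157   9   9  60] [329.3 161.3] [ 0.461  -0.2605  0.036 ]
[429 159   9   9  62] [432.9 162.7] [ 0.4747 -0.3695  0.036 ]
[325 173   9   8  57] [328.9 176.4] [ 0.4
[... 188 characters left out ...]
0.2472  0.036 ]
[337 205  12   4  16] [341.7 207.1] [ 0.4125 -0.2817  0.036 ]
[253 221   8  12  56] [256.8 226.2] [ 0.3765 -0.1899  0.036 ]
[348 223   7   6  38] [351.  225.5] [ 0.3924 -0.2956  0.036 ]
[395 232  10   7  49] [399.2 234.8] [ 0.3888 -0.3521  0.036 ]
[345 236   7   6  38] [348.  238.5] [ 0.3761 -0.2949  0.036 ]
[342 249   7   5  31] [345. 251.] [ 0.36   -0.2941  0.036 ]
[343 258  16  14  29] [352.5 266.7] [ 0.341  -0.3062  0.036 ]
[339 261   7   5  30] [342.1 263. ] [ 0.3441 -0.2932  0.036 ]
[150 269  15  48 236] [154.9 293.8] [ 0.2703 -0.0726  0.036 ]
[478 269  13  48 250] [485.2 294.5] [ 0.3263 -0.4733  0.036 ]
[ 308  327  280   12 2184] [462.7 334. ] [ 0.2655 -0.4626  0.036 ]
```

View pics/w2.png

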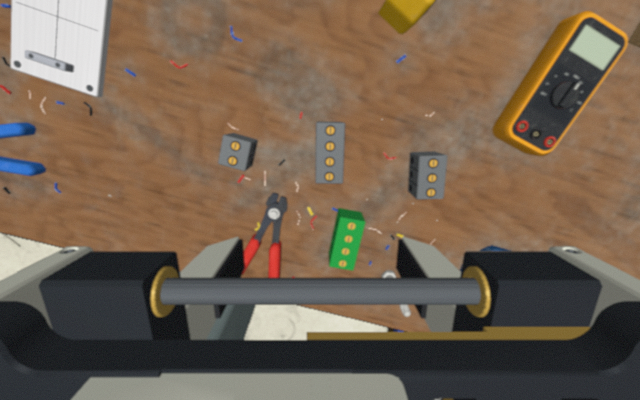

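Block4 is the grey one at px (330,153), with screws spaced 16 mm. Its centre is (0.469,-0.260) and its yaw about 7°. The green look-alike is at (347,240).

Call:
{"fn": "apply_moves", "kwargs": {
  "motion": [
    {"x": 4.3, "y": -0.2, "z": -3, "yaw": -0.9, "hand": 0.3},
    {"x": 4.3, "y": -0.2, "z": -8, "yaw": -0.9, "hand": 0.3},
    {"x": 4.3, "y": -0.2, "z": -13, "yaw": -0.9, "hand": 0.3},
    {"x": 4.3, "y": -0.2, "z": -16.5, "yaw": -0.9, "hand": 0.3},
    {"x": 4.3, "y": -0.2, "z": -18.1, "yaw": -0.9, "hand": 0.3},
    {"x": 4.3, "y": -0.2, "z": -18.1, "yaw": -0.9, "hand": 0.3},
    {"x": 4.3, "y": -0.2, "z": -18.1, "yaw": -0.9, "hand": -1},
    {"x": 4.3, "y": -0.2, "z": -18.1, "yaw": -0.9, "hand": -1},
    {"x": 4.3, "y": -0.2, "z": -18.1, "yaw": -0.9, "hand": -1},
    {"x": 4.3, "y": -0.2, "z": -18.1, "yaw": -0.9, "hand": -1}
  ],
  "newtons": 20
}}

```text
clock: 3.35
position: [0.4712, -0.2605, 0.0064]
ee_rot: [3.135, 0.191, 0.001]
force: [0.2, -0.1, 6.9]
width: 0.326
gripper_force: 20.0
```

Call:
{"fn": "apply_moves", "kwargs": {
  "motion": [
    {"x": 0, "y": 0, "z": 5, "yaw": 0, "hand": -1},
    {"x": 0, "y": 0, "z": 10, "yaw": 0, "hand": -1},
    {"x": 0, "y": 5, "z": 14, "yaw": -4, "hand": -1},
    {"x": 0, "y": 10, "z": 15, "yaw": -8, "hand": -1},
    {"x": 0, "y": 15, "z": 15, "yaw": -12, "hand": -1},
    {"x": 0, "y": 20, "z": 15, "yaw": -17, "hand": -1},
    {"x": 0, "y": 25, "z": 15, "yaw": -17, "hand": -1},
    {"x": 0, "y": 29, "z": 15, "yaw": -17, "hand": -1},
    {"x": 0, "y": 29, "z": 15, "yaw": -17, "hand": -1},
    {"x": 0, "y": 29, "z": 15, "yaw": -17, "hand": -1}
  ]
}}

```text
clock: 4.6
position: [0.4706, 0.0292, 0.1556]
ee_rot: [3.129, -0.274, -0.001]
force: [0.5, -1.0, -1.5]
width: 0.324
gripper_force: 20.0
```

```bash
python3 - <<'E'
from h import *
o=observe();print(o["clock"],o["position"],o["ee_rot"],o["width"],o["gripper_force"])
m=camera_model("wrist");im=get_image("wrist")
np.savez("w3.npz",T=m["T"],K=m["camera_matrix"])
for n in("stage_top","lens","camera_stand","camera_head"):
  for r in silhouettes(n,"wrist")[:2]:
    c,_=cv2.findContours(r["mask"].astype(np.uint8),0,2);R=cv2.minAreaRect(max(c,key=cv2.contourArea));print(n,r["p"],r["rect"],R)
    if n=="stage_top":print(ray(m,cv2.boxPoints(R),.01).round(4))
cv2.imwrite("pics/w3.png",im)
E
```

```text
4.6 [0.47058095 0.0291515  0.15562592] [ 3.12901590e+00 -2.74052782e-01 -6.59437704e-04] 0.32406234437274706 19.994067549705505
stage_top 0.68 [256.9, 28.8, 354.7, 170.6] ((304.5, 100.0), (140.0, 97.0), 90.0)
[[ 0.6348  0.062   0.01  ]
 [ 0.6192 -0.0265  0.01  ]
 [ 0.4896 -0.008   0.01  ]
 [ 0.5074  0.0931  0.01  ]]
lens 0.79 [0.0, 61.4, 111.5, 177.3] ((44.750003814697266, 121.75), (105.35890197753906, 106.0660171508789), 45.0)
camera_stand 0.58 [0.0, 41.7, 161.4, 181.4] ((66.98831176757812, 126.07683563232422), (129.9916534423828, 141.47438049316406), 58.84069061279297)
camera_head 0.79 [0.0, 57.4, 117.9, 174.7] ((47.2303352355957, 119.16854095458984), (97.83780670166016, 115.96377563476562), 57.9946174621582)
```

View pics/w3.png

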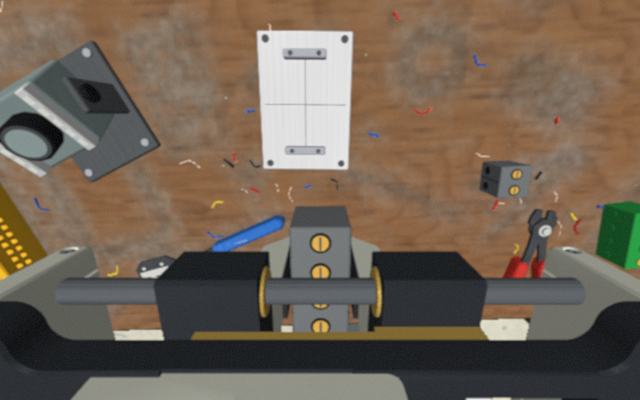

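```bash
python3 - <<'E'
from h import *
d=np.load("w3.npz");m={"T":d["T"],"camera_matrix":d["K"]}
c=ray(m,[(305,104)],.01)[0];P=ray(m,[(257,31),(352,31),(350,168),(263,169)],.01)
print("cross",c,"corners",P.round(4).tolist(),P.mean(0))
a=(P[0]+P[1]-P[2]-P[3])/2;print("len",np.linalg.norm(a[:2]),np.degrees(np.arctan2(a[1],a[0])))
s=ray(m,[(306,53.5),(306,151)],.022);e=s[0]-s[1];print("stops",s,np.linalg.norm(e),np.degrees(np.arctan2(e[1],e[0])),s.mean(0))
l=ray(m,[(305,62),(305,140)],.01);e=l[0]-l[1];print("line yaw",np.degrees(np.arctan2(e[1],e[0])))
b=ray(m,[(320,243),(320,272)],.1852);print("screws",b,np.linalg.norm(b[0]-b[1]))
print("TCPproj", proj(m,[[.4706,.0292,.1556]]))
cv2.imwrite("pics/w3c.png",cv2.resize(cv2.imread("pics/w3.png")[20:200,0:180],None,fx=3.3,fy=3.3,interpolation=2))
E
```

```text
cross [0.56323272 0.02955501 0.01      ] corners [[0.6339, 0.0613, 0.01], [0.6185, -0.0255, 0.01], [0.4922, -0.0052, 0.01], [0.5072, 0.0855, 0.01]] [0.56294024 0.02905669 0.01      ]
len 0.12843973876782913 -9.982104086013079
stops [[0.60515048 0.01995461 0.022     ]
 [0.51899073 0.03643358 0.022     ]] 0.08772148610165709 -10.827663769772647 [0.5620706 0.0281941 0.022    ]
line yaw -10.885113381233184
screws [[0.49137251 0.02701156 0.1852    ]
 [0.47581717 0.0297609  0.1852    ]] 0.015796434008564005
TCPproj [[322.46171653 254.20163187]]
```

View pics/w3c.png

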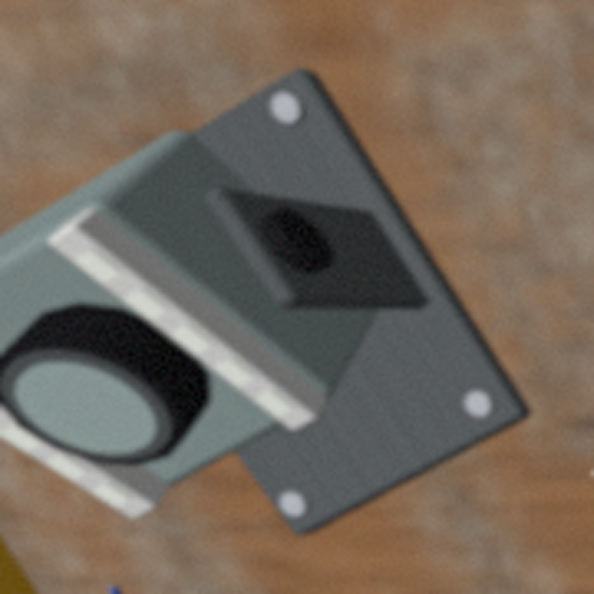

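Call:
{"fn": "apply_moves", "kwargs": {
  "motion": [
    {"x": 4.7, "y": -0.1, "z": 0, "yaw": -0.4, "hand": -1},
    {"x": 9.4, "y": -0.15, "z": -2, "yaw": -0.4, "hand": -1},
    {"x": 9.4, "y": -0.15, "z": -7, "yaw": -0.4, "hand": -1},
    {"x": 9.4, "y": -0.15, "z": -11, "yaw": -0.4, "hand": -1},
    {"x": 9.4, "y": -0.15, "z": -12, "yaw": -0.4, "hand": -1},
    {"x": 9.4, "y": -0.15, "z": -12.8, "yaw": -0.4, "hand": -1},
    {"x": 9.4, "y": -0.15, "z": -13.4, "yaw": -0.4, "hand": -1},
    {"x": 9.4, "y": -0.15, "z": -13.7, "yaw": -0.4, "hand": -1},
    {"x": 9.4, "y": -0.15, "z": -13.9, "yaw": -0.4, "hand": -1},
    {"x": 9.4, "y": -0.15, "z": -13.9, "yaw": -0.4, "hand": -1}
  ]
}}

```text
clock: 6.1
position: [0.565, 0.0283, 0.017]
ee_rot: [-3.129, 0.285, -0.001]
force: [0.4, 0.5, -1.1]
width: 0.324
gripper_force: 20.0
```

Call:
{"fn": "apply_moves", "kwargs": {
  "motion": [
    {"x": 0, "y": 0, "z": -0.1, "yaw": 0, "hand": -1},
    {"x": 0, "y": 0, "z": -0.15, "yaw": 0, "hand": -1},
    {"x": 0, "y": 0, "z": -0.15, "yaw": 0, "hand": -0.05},
    {"x": 0, "y": 0, "z": -0.05, "yaw": 0, "hand": -0.05},
    {"x": 0, "y": 0, "z": 0, "yaw": 0, "hand": -0.05},
    {"x": 0, "y": 0, "z": 0, "yaw": 0, "hand": -0.05},
    {"x": 0, "y": 0, "z": 0, "yaw": 0, "hand": -0.05}
  ]
}}

```text
clock: 6.98
position: [0.5648, 0.0282, 0.0167]
ee_rot: [3.129, -0.285, -0.0]
force: [0.7, 0.2, -0.5]
width: 0.475
gripper_force: 0.0
```

```bash
python3 - <<'E'
from h import *
o=observe();print(o["clock"],o["position"],o["force"],o["width"],o["gripper_force"])
for c in("top","scene","wrist"):
    m=camera_model(c);im=get_image(c);cv2.imwrite(f"pics/p_{c}.png",im)
    if c=="wrist":np.savez("pw.npz",T=m["T"],K=m["camera_matrix"])
    for n in("lens","camera_head"):
      for r in silhouettes(n,c)[:1]:print(c,n,r["p"],r["rect"])
a=cv2.imread("pics/p_wrist.png")
b=cv2.resize(cv2.imread("pics/p_scene.png")[190:340,170:345],None,fx=3.4,fy=3.4,interpolation=2)
cv2.imwrite("pics/comb.png",np.vstack([b[:, :640] if b.shape[1]>=640 else np.hstack([b,np.zeros((b.shape[0],640-b.shape[1],3),np.uint8)])])[:560])
E
```

```text
6.975 [0.564833   0.02817209 0.01668963] [ 0.70485761  0.23525841 -0.52083786] 0.47468445002395754 0.0
top lens 0.8 [182.6, 159.9, 217.1, 190.3]
top camera_head 0.57 [439.8, 219.7, 455.6, 242.8]
scene lens 0.56 [191.9, 256.6, 236.9, 305.5]
scene camera_head 0.97 [189.1, 257.7, 234.3, 305.7]
```

View pics/comb.png

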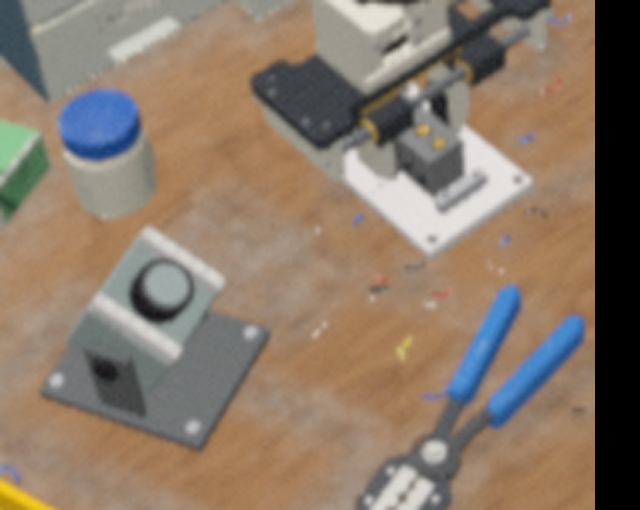

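```bash
cat > fit.py <<'E'
from h import *
from scipy.optimize import least_squares
d=np.load("w3.npz");W={"T":d["T"],"camera_matrix":d["K"]};Tm=camera_model("top");Sm=camera_model("scene")
c=lambda x,y:(150+x/2.5,120+y/2.5)
s=lambda x,y:(170+x/3.4,190+y/3.4)
w=lambda x,y:(x/3.3,20+y/3.3)
def pts(p):
    x,y,psi,ox,th,a,b,cc,wd=p
    Rz=np.array([[np.cos(psi),-np.sin(psi),0],[np.sin(psi),np.cos(psi),0],[0,0,1]])
    Rt=np.array([[np.cos(th),0,-np.sin(th)],[0,1,0],[np.sin(th),0,np.cos(th)]])
    B=lambda q:Rz@np.array(q)+[x,y,0]
    H=lambda q:Rz@(np.array([ox,0,.052])+Rt@np.array(q))+[x,y,0]
    return dict(L=H([0,0,.044]),rf=H([a,-b,cc]),rn=H([-a,-b,cc]),lf=H([a,b,cc]),ln=H([-a,b,cc]),
      FR=B([.055,-wd,.006]),NR=B([-.055,-wd,.006]),NL=B([-.055,wd,.006]),FL=B([.055,wd,.006])),Rz@Rt
obs=[(Tm,"L",c(124,146)),(Tm,"FR",c(177,90)),(Tm,"NR",c(197,185)),(Tm,"NL",c(119,206)),
(Sm,"L",s(168,289)),(Sm,"rf",s(150,232)),(Sm,"rn",s(222,280)),(Sm,"lf",s(100,298)),(Sm,"ln",s(178,352)),
(Sm,"NR",s(268,332)),(Sm,"NL",s(200,447)),(Sm,"FL",s(45,390)),
(W,"L",w(85,405)),(W,"rf",w(75,223)),(W,"rn",w(305,415)),(W,"ln",w(140,505)),(W,"FR",w(303,70)),(W,"NR",w(525,412)),(W,"NL",w(303,532))]
def f(p):
    P,_=pts(p);return np.concatenate([proj(m,P[k])[0]-q for m,k,q in obs])
if __name__=="__main__":
    r=least_squares(f,[.585,.242,.27,0,.6,.03,.025,.03,.04],loss="soft_l1")
    P,R=pts(r.x);print(r.x.round(4),"deg",np.degrees(r.x[[2,4]]).round(1));print("res",f(r.x).reshape(-1,2).round(1).tolist());print("L",P["L"],"zaxis",R[:,2])
    print("target underside 10cm",P["L"]+.1*R[:,2])
E
python3 fit.py
```

```text
[ 0.589   0.2453  0.2786 -0.      0.4976  0.0269  0.0269  0.0317  0.044 ] deg [16.  28.5]
res [[-0.9, -1.0], [-1.6, -2.1], [-0.6, -0.8], [-2.4, -0.4], [-2.1, -3.2], [-3.2, -1.4], [-1.4, -0.7], [-2.9, -0.3], [-2.0, -0.9], [-0.1, -1.6], [-0.7, -1.2], [-3.1, -1.0], [0.1, 0.4], [0.3, 1.0], [0.3, -0.0], [0.6, 0.4], [0.0, -0.1], [0.4, 2.1], [0.6, 1.7]]
L [0.56875721 0.23953947 0.09066326] zaxis [-0.4589513  -0.13126934  0.87871046]
target underside 10cm [0.52286208 0.22641253 0.17853431]
```

Call:
{"fn": "apply_moves", "kwargs": {
  "motion": [
    {"x": 0, "y": 0, "z": 4, "yaw": 0, "hand": -0.05},
    {"x": 0, "y": 0, "z": 9, "yaw": 0, "hand": -0.05},
    {"x": -5, "y": 0, "z": 14, "yaw": 0, "hand": -0.05},
    {"x": -9, "y": 0, "z": 16, "yaw": 0, "hand": -0.05},
    {"x": -9, "y": 0, "z": 16, "yaw": 0, "hand": -0.05},
    {"x": -9, "y": 0, "z": 16, "yaw": 0, "hand": -0.05}
  ]
}}

```text
clock: 8.18
position: [0.4754, 0.0282, 0.1769]
ee_rot: [-3.128, 0.285, -0.002]
force: [0.1, -0.6, 0.2]
width: 0.477
gripper_force: 0.0
```

```bash
python3 - <<'E'
from h import *
o=observe();print(o["clock"],o["position"])
m=camera_model("wrist");im=get_image("wrist");cv2.imwrite("pics/w4.png",im)
np.savez("w4.npz",T=m["T"],K=m["camera_matrix"])
b=cv2.inRange(cv2.cvtColor(im,cv2.COLOR_BGR2HSV),(15,90,120),(32,255,255))
n,l,st,ce=cv2.connectedComponentsWithStats(b)
for i in range(1,n):
    if 30<st[i,4]<400 and 220<ce[i][0]<400 and ce[i][1]<220: print(ce[i].round(1),ray(m,ce[i],.046).round(4)[0])
cv2.imwrite("pics/w4c.png",cv2.resize(im[0:230,0:380],None,fx=2.1,fy=2.1,interpolation=2))
E
```

```text
8.175 [0.47536978 0.02818409 0.17693049]
[302.4  82.2] [0.5867 0.026  0.046 ]
[302.7 100.7] [0.5709 0.029  0.046 ]
[303.  118.5] [0.5551 0.0318 0.046 ]
[303.4 135.7] [0.5392 0.0346 0.046 ]
[223.5 202.5] [0.4878 0.1299 0.046 ]
```

View pics/w4c.png

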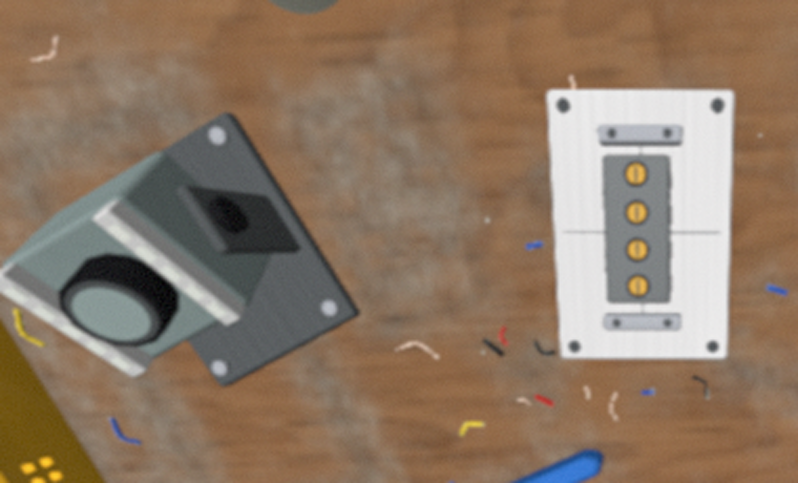

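```bash
cat > fit2.py <<'E'
from fit import *
d=np.load("w4.npz");W4={"T":d["T"],"camera_matrix":d["K"]};g=lambda x,y:(x/2.1,y/2.1)
obs2=obs+[(W4,"L",g(112,315)),(W4,"rf",g(105,210)),(W4,"rn",g(232,318)),(W4,"lf",g(8,268)),(W4,"ln",g(138,370)),(W4,"FR",g(230,113)),(W4,"NR",g(357,313)),(W4,"NL",g(222,385))]
def f2(p):
    P,_=pts(p[:9]);o=[]
    for m,k,q in obs2:
        sh=p[9:11] if m is Tm else p[11:13] if m is Sm else 0*p[:2]
        o.append(proj(m,P[k])[0]+sh-q)
    return np.r_[np.concatenate(o),p[9:]/4]
r=least_squares(f2,np.r_[.585,.242,.27,0,.6,.03,.025,.03,.04,0,0,0,0],loss="soft_l1")
P,R=pts(r.x[:9]);print(r.x.round(4),"deg",np.degrees(r.x[[2,4]]).round(1));print(f2(r.x)[:-4].reshape(-1,2).round(1).tolist());print("L",P["L"],"R",R.round(3).tolist());print("tgt",P["L"]+.1*R[:,2])
J=r.jac;print("sd th",np.degrees(np.sqrt(np.linalg.inv(J.T@J)[4,4])))
E
python3 fit2.py
```

```text
[ 5.9030e-01  2.4490e-01  2.6890e-01 -1.6000e-03  4.7740e-01  2.6900e-02
  2.5900e-02  3.1700e-02  4.3700e-02  1.1935e+00  1.3876e+00  2.0125e+00
  1.5844e+00] deg [15.4 27.4]
[[0.4, 0.1], [-0.1, -1.1], [0.5, 0.3], [-1.2, 0.3], [-0.1, -2.0], [-1.3, 0.3], [0.6, 0.9], [-0.7, 0.5], [0.3, -0.1], [1.6, -0.1], [0.7, -0.0], [-1.3, -0.3], [-0.2, -0.3], [0.2, 0.9], [-0.7, 0.8], [0.8, -0.2], [0.4, -1.4], [-0.1, 1.4], [-0.1, 0.2], [-0.7, -1.7], [1.4, -0.1], [0.3, -0.1], [-2.3, 1.7], [0.4, -0.5], [-0.8, -1.3], [-0.1, 1.1], [1.4, -0.1]]
L [0.56928553 0.23912189 0.09108144] R [[0.856, -0.266, -0.443], [0.236, 0.964, -0.122], [0.459, 0.0, 0.888]]
tgt [0.52499342 0.22691703 0.17990289]
sd th 1.170937748347733
```

```bash
python3 - <<'E'
from h import *
d=np.load("w4.npz");m={"T":d["T"],"camera_matrix":d["K"]}
P=ray(m,[(284,217),(275,216),(268,222)],.012);S=np.array([.563,.029]);u=np.array([.9836,-.1805]);v=np.array([.1805,.9836])
print(P,[((p[:2]-S)@u,(p[:2]-S)@v) for p in P])
E
```

```text
[[0.44991338 0.07794885 0.012     ]
 [0.4530507  0.08812631 0.012     ]
 [0.44720194 0.09800175 0.012     ]] [(np.float64(-0.12006727119334755), np.float64(0.027733956975196504)), (np.float64(-0.11881842571869775), np.float64(0.038310788354272846)), (np.float64(-0.12635378557209426), np.float64(0.04696857428403583))]
```

Call:
{"fn": "apply_moves", "kwargs": {
  "motion": [
    {"x": 4, "y": 0.1, "z": -3, "yaw": 0, "hand": 0},
    {"x": 8.0, "y": 0.2, "z": -8, "yaw": 0, "hand": 0},
    {"x": 8.0, "y": 0.25, "z": -12, "yaw": 0, "hand": 0},
    {"x": 8.0, "y": 0.25, "z": -15, "yaw": 0, "hand": 0},
    {"x": 8.0, "y": 0.25, "z": -16.3, "yaw": 0, "hand": 0},
    {"x": 8.0, "y": 0.25, "z": -16.3, "yaw": 0, "hand": 0},
    {"x": 8.0, "y": 0.25, "z": -16.3, "yaw": 0, "hand": -1},
    {"x": 8.0, "y": 0.25, "z": -16.3, "yaw": 0, "hand": -1},
    {"x": 8.0, "y": 0.25, "z": -16.3, "yaw": 0, "hand": -1}
  ],
  "newtons": 10
}}

```text
clock: 9.35
position: [0.5555, 0.0307, 0.0146]
ee_rot: [-3.128, 0.285, -0.002]
force: [0.5, 0.1, 3.4]
width: 0.332
gripper_force: 10.0
```

Call:
{"fn": "apply_moves", "kwargs": {
  "motion": [
    {"x": 0, "y": 0, "z": 1.5, "yaw": 0, "hand": -1},
    {"x": 0, "y": 0, "z": 3, "yaw": 0, "hand": -1},
    {"x": -3, "y": 0.55, "z": 3, "yaw": 0, "hand": -1},
    {"x": -6.1, "y": 1.1, "z": 3, "yaw": 0, "hand": -1},
    {"x": -6.1, "y": 1.1, "z": 2, "yaw": 0, "hand": -1},
    {"x": -6.1, "y": 1.1, "z": 1.6, "yaw": 0, "hand": -1},
    {"x": -6.1, "y": 1.1, "z": 1.6, "yaw": 0, "hand": -1}
  ]
}}

```text
clock: 10.22
position: [0.4947, 0.0415, 0.0297]
ee_rot: [3.128, -0.286, 0.001]
force: [0.1, -0.3, -1.8]
width: 0.327
gripper_force: 10.0
```

```bash
cat > til.py <<'E'
# estimate block tilt from wrist view of visible screws: print blobs near block
from h import *
import sys
o=observe();print(o["clock"],o["position"],o["width"],o["gripper_force"])
for cam in("wrist","scene"):
    m=camera_model(cam);im=get_image(cam);cv2.imwrite(f"pics/{sys.argv[1]}_{cam}.png",im)
    np.savez(f"{sys.argv[1]}_{cam}.npz",T=m["T"],K=m["camera_matrix"])
    b=cv2.inRange(cv2.cvtColor(im,cv2.COLOR_BGR2HSV),(15,90,120),(32,255,255))
    n,l,st,ce=cv2.connectedComponentsWithStats(b)
    q=proj(m,o["position"]+[0,0,.02])[0]
    print(cam,"tcp px",q.round(1),[(ce[i].round(1).tolist(),st[i].tolist()) for i in range(1,n) if st[i,4]>8 and abs(ce[i]-q).max()<70])
E
python3 til.py t0
```

```text
10.225 [0.4947105  0.04152918 0.02968754] 0.32729615157992026 9.995802193880081
wrist tcp px [322.8 271.2] [([320.2, 225.1], [312, 217, 18, 17, 236]), ([320.1, 256.4], [312, 249, 17, 16, 214]), ([378.4, 294.6], [376, 271, 6, 46, 180]), ([261.6, 294.9], [259, 272, 6, 44, 145]), ([320.0, 313.0], [312, 306, 17, 15, 179]), ([294.2, 331.0], [286, 330, 17, 3, 20]), ([331.9, 331.1], [327, 331, 11, 2, 12])]
scene tcp px [311.7 240.9] [([339.4, 178.0], [337, 177, 5, 4, 9]), ([283.3, 187.1], [279, 183, 9, 8, 28]), ([254.3, 206.8], [228, 189, 55, 41, 469]), ([365.9, 209.1], [361, 201, 10, 17, 50]), ([356.4, 208.4], [354, 206, 6, 5, 10]), ([250.5, 218.6], [246, 213, 11, 13, 49]), ([352.2, 225.6], [331, 216, 46, 25, 202]), ([265.1, 220.8], [263, 218, 5, 6, 11]), ([326.8, 225.1], [325, 223, 4, 6, 9]), ([261.7, 225.8], [260, 225, 4, 3, 9]), ([254.3, 229.3], [250, 226, 9, 8, 18]), ([242.5, 235.8], [241, 233, 5, 6, 11]), ([254.9, 244.6], [247, 235, 18, 18, 65]), ([302.9, 240.3], [301, 238, 4, 7, 11]), ([317.0, 243.0], [316, 242, 3, 3, 9]), ([334.6, 265.8], [318, 248, 28, 32, 208]), ([271.5, 251.6], [270, 250, 5, 6, 12]), ([352.0, 256.5], [349, 253, 6, 9, 18]), ([310.2, 260.3], [308, 259, 5, 4, 9]), ([346.2, 260.7], [344, 258, 5, 5, 9]), ([308.0, 268.7], [302, 261, 15, 18, 70]), ([357.9, 280.9], [350, 266, 16, 30, 135]), ([365.0, 269.1], [363, 267, 7, 5, 16]), ([333.0, 280.2], [330, 277, 6, 8, 18]), ([270.4, 281.4], [267, 278, 7, 7, 17]), ([287.7, 289.6], [277, 281, 24, 17, 139]), ([273.6, 286.3], [270, 283, 8, 7, 22]), ([300.4, 285.2], [299, 282, 4, 6, 9]), ([345.4, 286.8], [343, 283, 6, 8, 16]), ([276.0, 295.8], [271, 291, 11, 11, 33]), ([361.6, 295.1], [359, 290, 5, 10, 17]), ([267.8, 298.5], [263, 295, 10, 8, 24])]
```

```bash
cat > tilt.py <<'E'
from h import *
from scipy.optimize import least_squares
def tilt(tag,pix,ss=(.024,.008,-.024),tool=None):
    d=np.load(f"{tag}_wrist.npz");m={"T":d["T"],"camera_matrix":d["K"]}
    tcp,yaw=tool; t=np.array([np.cos(yaw),np.sin(yaw),0]);n=np.array([0,0,1.])
    def f(p):
        x0,z0,th=p
        P=[np.array(tcp)+x0*t+z0*n+s*(np.cos(th)*t+np.sin(th)*n) for s in ss]
        return proj(m,np.array(P))[:,1]-np.array(pix)
    r=least_squares(f,[0.005,.03,.1],x_scale=[.01,.01,.1],xtol=1e-12,ftol=1e-12,gtol=1e-12)
    # constrained: block centre-top relative to pivot (a along, b=height above pivot) keep fixed
    return r.x[:2].round(4),np.degrees(r.x[2]).round(1),r.fun.round(2)
def tiltc(tag,pix,ss,tool,a,b):
    d=np.load(f"{tag}_wrist.npz");m={"T":d["T"],"camera_matrix":d["K"]}
    tcp,yaw=tool; t=np.array([np.cos(yaw),np.sin(yaw),0]);n=np.array([0,0,1.])
    def f(p):
        th=p[0];e=np.cos(th)*t+np.sin(th)*n;w=-np.sin(th)*t+np.cos(th)*n
        P=[np.array(tcp)+.019*n+(s+a)*e+b*w for s in ss]
        return proj(m,np.array(P))[:,1]-np.array(pix)
    r=least_squares(f,[.1]);return np.degrees(r.x[0]).round(1),r.fun.round(1)
if __name__=="__main__":
    tool=([.4947,.0415,.0297],-2*np.arctan(.286/3.128))
    print(tilt("t0",(225.1,256.4,313.0),tool=tool))
    for a in(.006,.008,.010):print(a,tiltc("t0",(225.1,256.4,313.0),(.024,.008,-.024),tool,a,.0124))
E
python3 tilt.py
```

```text
(array([0.0076, 0.0332]), np.float64(0.3), array([0., 0., 0.]))
0.006 (np.float64(-1.9), array([ 0.1, -0.1,  0.5]))
0.008 (np.float64(3.0), array([ 0.3, -0.5, -2.9]))
0.01 (np.float64(7.3), array([ 0.6, -1. , -6. ]))
```

Call:
{"fn": "apply_moves", "kwargs": {
  "motion": [
    {"x": 0, "y": 0, "z": -0.3, "yaw": 0, "hand": -1},
    {"x": 0, "y": 0, "z": -0.5, "yaw": 0, "hand": -1},
    {"x": 0, "y": 0, "z": -0.7, "yaw": 0, "hand": -1},
    {"x": 0, "y": 0, "z": -0.8, "yaw": 0, "hand": -1},
    {"x": 0, "y": 0, "z": -0.8, "yaw": 0, "hand": -1},
    {"x": 0, "y": 0, "z": -0.8, "yaw": 0, "hand": -1}
  ]
}}

```text
clock: 11.08
position: [0.493, 0.0418, 0.0218]
ee_rot: [3.128, -0.285, -0.002]
force: [-5.3, 0.4, 6.1]
width: 0.329
gripper_force: 10.0
```

```bash
python3 til.py t1 | grep -v scene
```

```text
11.075 [0.49298701 0.04183888 0.02178506] 0.32908313398136047 10.000276118516922
wrist tcp px [322.9 271.2] [([320.1, 237.4], [311, 230, 19, 16, 227]), ([320.1, 266.6], [312, 260, 17, 14, 195]), ([378.4, 294.9], [376, 271, 6, 46, 175]), ([261.6, 294.8], [259, 272, 6, 44, 145]), ([320.1, 316.9], [313, 311, 16, 12, 148]), ([290.7, 330.7], [282, 329, 20, 4, 25]), ([308.0, 330.9], [303, 330, 11, 3, 14]), ([319.0, 331.0], [315, 331, 9, 1, 9])]
```

```bash
python3 - <<'E'
from tilt import *
print(tilt("t1",(237.4,266.6,316.9),tool=([.4930,.0418,.0218],-2*np.arctan(.285/3.128))))
E
```

```text
(array([0.0045, 0.0361]), np.float64(8.6), array([ 0., -0.,  0.]))
```

Call:
{"fn": "apply_moves", "kwargs": {
  "motion": [
    {"x": 0, "y": 0, "z": -0.2, "yaw": 0, "hand": -1},
    {"x": 0, "y": 0, "z": -0.4, "yaw": 0, "hand": -1},
    {"x": 0, "y": 0, "z": -0.4, "yaw": 0, "hand": -1},
    {"x": 0, "y": 0, "z": -0.4, "yaw": 0, "hand": -1}
  ]
}}

```text
clock: 11.68
position: [0.4927, 0.0419, 0.0177]
ee_rot: [3.128, -0.285, -0.003]
force: [-5.6, 1.7, 5.9]
width: 0.332
gripper_force: 10.0
```

```bash
python3 til.py t2 | grep -v scene
```

```text
11.675 [0.49272507 0.04187466 0.01765085] 0.33168086648589107 10.000319927930832
wrist tcp px [322.9 271.2] [([320.1, 250.1], [311, 243, 19, 15, 217]), ([320.1, 274.0], [312, 270, 17, 8, 103]), ([378.4, 294.6], [376, 271, 6, 46, 177]), ([261.5, 294.9], [259, 272, 6, 44, 138]), ([320.0, 320.4], [313, 316, 15, 10, 126]), ([288.5, 330.9], [284, 330, 10, 2, 11]), ([310.9, 330.8], [306, 330, 12, 2, 15])]
```

```bash
cat > tilt2.py <<'E'
from tilt import *
def tilt2(tag,pix,ss,tcp,yaw,a=.0076):
    d=np.load(f"{tag}_wrist.npz");m={"T":d["T"],"camera_matrix":d["K"]}
    t=np.array([np.cos(yaw),np.sin(yaw),0]);n=np.array([0,0,1.])
    def f(p):
        th,b=p;e=np.cos(th)*t+np.sin(th)*n;w=-np.sin(th)*t+np.cos(th)*n
        return proj(m,np.array([np.array(tcp)+.019*n+(s+a)*e+b*w for s in ss]))[:,1]-np.array(pix)
    r=least_squares(f,[.1,.014],x_scale=[.1,.01]);return np.degrees(r.x[0]).round(1),r.x[1].round(4),r.fun.round(1)
if __name__=="__main__":
    y=-2*np.arctan(.285/3.128)
    print(tilt2("t1",(237.4,266.6,316.9),(.024,.008,-.024),[.4930,.0418,.0218],y))
    print(tilt2("t2",(250.1,320.4),(.024,-.024),[.4927,.0419,.0177],y))
E
python3 tilt2.py
```

```text
(np.float64(9.0), np.float64(0.0168), array([-0.,  0., -0.]))
(np.float64(15.8), np.float64(0.0191), array([-0., -0.]))
```

Call:
{"fn": "apply_moves", "kwargs": {
  "motion": [
    {"x": 0, "y": 0, "z": -0.2, "yaw": 0, "hand": -1},
    {"x": 0, "y": 0, "z": -0.3, "yaw": 0, "hand": -1},
    {"x": 0, "y": 0, "z": -0.3, "yaw": 0, "hand": -1},
    {"x": 0, "y": 0, "z": -0.3, "yaw": 0, "hand": -1}
  ]
}}

```text
clock: 12.28
position: [0.4928, 0.0419, 0.0147]
ee_rot: [3.128, -0.285, -0.003]
force: [-4.7, 0.6, 5.7]
width: 0.327
gripper_force: 10.0
```

```bash
python3 til.py t3 | grep -v scene
```

```text
12.275 [0.49280088 0.04186018 0.01469343] 0.3267406532024841 10.000243484973907
wrist tcp px [322.9 271.2] [([320.0, 259.6], [311, 253, 19, 14, 194]), ([261.5, 294.8], [259, 272, 6, 44, 141]), ([378.5, 294.7], [376, 272, 6, 44, 170]), ([316.2, 306.2], [313, 304, 7, 6, 34]), ([324.1, 306.2], [321, 304, 8, 6, 33]), ([320.0, 322.2], [313, 318, 15, 9, 107])]
```

```bash
python3 - <<'E'
from tilt2 import *
y=-2*np.arctan(.285/3.128)
print(tilt2("t3",(259.6,322.2),(.024,-.024),[.4928,.0419,.0147],y))
E
```

```text
(np.float64(20.6), np.float64(0.0205), array([-0.,  0.]))
```

Call:
{"fn": "apply_moves", "kwargs": {
  "motion": [
    {"x": 0, "y": 0, "z": -0.15, "yaw": 0, "hand": -1},
    {"x": 0.15, "y": -0.03, "z": -0.2, "yaw": 0, "hand": -1},
    {"x": 0.3, "y": -0.05, "z": -0.2, "yaw": 0, "hand": -1},
    {"x": 0.4, "y": -0.07, "z": -0.2, "yaw": 0, "hand": -1},
    {"x": 0.4, "y": -0.07, "z": -0.2, "yaw": 0, "hand": -1}
  ]
}}

```text
clock: 13.0
position: [0.4939, 0.0416, 0.0121]
ee_rot: [3.128, -0.283, -0.011]
force: [-12.2, 2.3, 7.9]
width: 0.326
gripper_force: 10.0
```

```bash
python3 til.py t4 | grep -v scene; python3 - <<'E'
from h import *
i=cv2.imread("pics/t4_scene.png");p=(311,250)
cv2.imwrite("pics/t4c.png",cv2.resize(i[190:310,250:400],None,fx=4.5,fy=4.5,interpolation=2))
E
```

```text
13.0 [0.49393415 0.04157761 0.01205516] 0.326329322750353 10.000504553318024
wrist tcp px [322.9 271.4] [([320.0, 269.8], [311, 264, 19, 12, 168]), ([261.5, 295.0], [259, 272, 6, 44, 138]), ([378.5, 294.6], [376, 272, 6, 44, 168]), ([320.0, 309.4], [312, 305, 17, 9, 110]), ([352.7, 322.8], [350, 321, 6, 4, 10]), ([320.0, 325.2], [313, 322, 15, 8, 92])]
```

```bash
python3 - <<'E'
from tilt2 import *
y=-2*np.arctan(.283/3.128)
T=[.4939,.0416,.0121]
print(tilt2("t4",(269.8,309.4,325.2),(.024,-.008,-.024),T,y))
print(tilt("t4",(269.8,309.4,325.2),(.024,-.008,-.024),tool=(T,y)))
E
```

```text
(np.float64(24.2), np.float64(0.0223), array([-0. ,  0.1, -0.1]))
(array([-0.0045,  0.0392]), np.float64(23.2), array([ 0.,  0., -0.]))
```

Call:
{"fn": "apply_moves", "kwargs": {
  "motion": [
    {"x": -0.3, "y": 0.05, "z": 0.2, "yaw": 0, "hand": -1},
    {"x": -0.4, "y": 0.07, "z": 2, "yaw": 0, "hand": -1},
    {"x": -0.4, "y": 0.07, "z": 5, "yaw": 0, "hand": -1},
    {"x": -0.4, "y": 0.07, "z": 7, "yaw": 0, "hand": -1},
    {"x": -0.4, "y": 0.07, "z": 7, "yaw": 0, "hand": -1},
    {"x": -0.4, "y": 0.07, "z": 7, "yaw": 0, "hand": -1}
  ],
  "newtons": 30
}}

```text
clock: 13.85
position: [0.4937, 0.0415, 0.0821]
ee_rot: [3.128, -0.285, -0.0]
force: [-0.3, -0.2, -0.5]
width: 0.324
gripper_force: 30.0
```

```bash
python3 til.py t5 | grep -v scene; python3 - <<'E'
from h import *
o=observe();p=proj("scene",o["position"]+[0,0,.02])[0].astype(int);print(p)
i=cv2.imread("pics/t5_scene.png");
cv2.imwrite("pics/t5c.png",cv2.resize(i[p[1]-55:p[1]+55,p[0]-70:p[0]+70],None,fx=5,fy=5,interpolation=2))
E
```

```text
13.85 [0.49367252 0.0415157  0.08208609] 0.3241197122458212 29.99969333410263
wrist tcp px [322.8 271.2] [([320.0, 269.7], [311, 264, 19, 12, 182]), ([261.8, 294.8], [259, 271, 6, 45, 163]), ([378.2, 294.3], [375, 270, 7, 47, 185]), ([320.1, 309.2], [312, 305, 17, 9, 118]), ([387.9, 332.3], [284, 321, 206, 18, 1186])]
[311 224]
```

View pics/t5c.png

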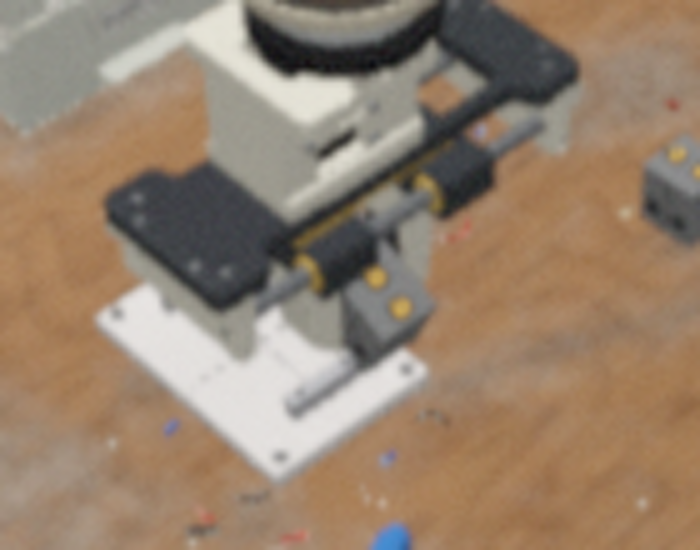

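The crop shows the block held between the fingers, tilted with its near end low. Stage and stop are still in place. Next I carry it over the camera.

Call:
{"fn": "apply_moves", "kwargs": {
  "motion": [
    {"x": 0, "y": 0, "z": 5, "yaw": 0, "hand": -1},
    {"x": 0, "y": 1, "z": 10, "yaw": 4, "hand": -1},
    {"x": 0, "y": 5, "z": 12, "yaw": 9, "hand": -1},
    {"x": 0.5, "y": 9, "z": 12, "yaw": 14, "hand": -1},
    {"x": 1, "y": 13, "z": 12, "yaw": 20, "hand": -1},
    {"x": 1.5, "y": 16, "z": 11, "yaw": 25.8, "hand": -1},
    {"x": 2, "y": 18.2, "z": 10, "yaw": 25.8, "hand": -1},
    {"x": 2, "y": 18.2, "z": 9, "yaw": 25.8, "hand": -1},
    {"x": 2, "y": 18.2, "z": 9, "yaw": 25.8, "hand": -1},
    {"x": 2, "y": 18.2, "z": 9, "yaw": 25.8, "hand": -1}
  ]
}}

```text
clock: 15.2
position: [0.514, 0.2225, 0.1727]
ee_rot: [3.113, 0.418, -0.0]
force: [1.3, -0.4, -2.3]
width: 0.325
gripper_force: 30.0
```

```bash
python3 til.py t6 | grep -v scene; python3 - <<'E'
from h import *
o=observe();p=proj("scene",o["position"]-[0,0,.02])[0].astype(int);print(p,o["ee_rot"])
i=cv2.imread("pics/t6_scene.png");a=cv2.resize(i[p[1]-70:p[1]+70,p[0]-60:p[0]+60],None,fx=4,fy=4,interpolation=2)[:560]
w=cv2.resize(cv2.imread("pics/t6_wrist.png")[60:340,250:390],None,fx=2,fy=2)
cv2.imwrite("pics/t6c.png",np.hstack([a,w])[:, :790])
E
```

```text
15.2 [0.51395358 0.22246533 0.17271512] 0.32463754752535573 29.999701380729675
wrist tcp px [322.  272.2] [([372.0, 231.9], [365, 228, 16, 8, 79]), ([320.0, 269.6], [311, 264, 19, 12, 180]), ([261.9, 294.2], [259, 270, 6, 46, 172]), ([378.3, 294.7], [376, 271, 6, 45, 172]), ([319.9, 309.1], [312, 305, 17, 9, 116]), ([319.8, 325.1], [313, 321, 15, 9, 100]), ([312.6, 331.7], [311, 331, 4, 3, 9]), ([321.6, 331.5], [316, 331, 12, 3, 23]), ([335.5, 331.6], [333, 331, 6, 3, 12]), ([352.0, 331.4], [344, 330, 16, 4, 33])]
[239 258] [3.11343890e+00 4.18403487e-01 1.07333063e-03]
```

View pics/t6c.png

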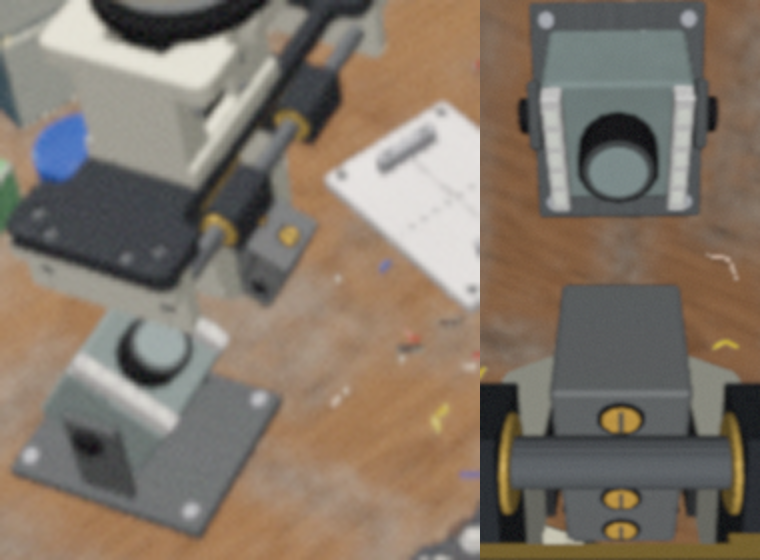

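```bash
cat > fit3.py <<'E'
import fit2
from fit2 import *
d=np.load("t6_wrist.npz");W6={"T":d["T"],"camera_matrix":d["K"]};k=lambda x,y:(250+(x-480)/2,60+y/2)
new=[(W6,"L",k(618,170)),(W6,"rf",k(682,95)),(W6,"rn",k(678,205)),(W6,"lf",k(551,95)),(W6,"ln",k(558,205)),(W6,"FR",k(703,4)),(W6,"NR",k(700,213)),(W6,"NL",k(540,213)),(W6,"FL",k(532,4))]
obs2+=new
r=least_squares(f2,r.x,loss="soft_l1");P,R=pts(r.x[:9]);print("ALL",np.degrees(r.x[[2,4]]).round(1),"L",P["L"].round(4),f2(r.x)[-22:-4].reshape(-1,2).round(1).tolist())
from tilt2 import tilt2,tilt
y=2*np.arctan(.4184/3.1134);tc=np.array([.51395,.22247,.17272])
print(tilt2("t6",(269.6,309.1,325.1),(.024,-.008,-.024),tc,y),tilt("t6",(269.6,309.1,325.1),(.024,-.008,-.024),tool=(tc,y)),"yaw",np.degrees(y))
th=np.radians(24);t=np.array([np.cos(y),np.sin(y),0]);n=np.array([0,0,1.])
for x0,z0 in((-.0045,.0392),(-.0022,.0425)):
    U=tc+x0*t+z0*n-.036*(-np.sin(th)*t+np.cos(th)*n);print("lens frame",R.T@(U-P["L"]))
E
python3 fit3.py | grep -v "^\["
```

```text
2.5900e-02  3.1700e-02  4.3700e-02  1.1935e+00  1.3876e+00  2.0125e+00
  1.5844e+00] deg [15.4 27.4]
L [0.56928553 0.23912189 0.09108144] R [[0.856, -0.266, -0.443], [0.236, 0.964, -0.122], [0.459, 0.0, 0.888]]
tgt [0.52499342 0.22691703 0.17990289]
sd th 1.170937748347733
ALL [15.6 27.9] L [0.5691 0.2394 0.0909] [[0.1, 0.2], [1.4, -0.6], [-1.0, 0.1], [-0.1, -0.3], [1.6, 0.3], [0.7, -1.6], [-1.5, 1.2], [0.6, 1.6], [-0.2, -1.2]]
(np.float64(24.5), np.float64(0.0219), array([-0.1,  0.2, -0.1])) (array([-0.0073,  0.0345]), np.float64(22.2), array([-0., -0., -0.])) yaw 15.307885046130016
lens frame [-0.00070517 -0.00157801  0.10012995]
lens frame [ 0.00287204 -0.0015881   0.10196937]
```

Call:
{"fn": "apply_moves", "kwargs": {
  "motion": [
    {"x": 0, "y": 0.1, "z": 0, "yaw": 0, "hand": -1},
    {"x": 0, "y": 0.1, "z": 0, "yaw": 0, "hand": -1},
    {"x": 0, "y": 0.1, "z": 0, "yaw": 0, "hand": -1},
    {"x": 0, "y": 0.1, "z": 0, "yaw": 0, "hand": -1}
  ]
}}

```text
clock: 15.8
position: [0.5139, 0.2247, 0.1728]
ee_rot: [3.113, 0.42, 0.0]
force: [-0.1, 0.4, -1.0]
width: 0.321
gripper_force: 30.0
```

```bash
python3 -c "
from cell import *
o=observe();print(o['position'],o['gripper_force'],abs(o['dq']).max());print(sign_off())"
```

```text
[0.51385179 0.22469185 0.17277685] 29.999717473983765 0.0021135614015434776
the job is handed in; nothing more can be done
None
```

I handed the job in (no verdict came back): I set the four-screw block down between the stops and let go, and it measured within about 2 mm of centre. I then tilted it in the grip against the near stop and am holding it still on the lens axis, about 10 cm from the glass and roughly 4° off square by my estimate, against 10° allowed.

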